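# Feel out the play of a rolling mill's setting lever, centre and lock it

## Task

The lever on top of the rolling mill has some free play before the gears inside resist. Rock it gently by its knob, first clockwise (seen from above) and then anticlockwise, until you feel the springy resistance begin at each end; leave it standing in the middle of that free play, and then press the lock button on the mill's top fully down. Do not force the gears, and do not shift the other things on the bench.

Things in the scene. Friction and masses are not known exactly. Their poses are not given: they have to be found in the camera images.
- mill: hand rolling mill, fixed to the bench: grey frame 150 mm deep (x) by 230 mm wide (y), top plate at 165 mm, on it a dark round gear housing (132 mm across, top at 205 mm). Origin on the bench under the lever's vertical axis. At lever angle 0 the lever points along the mill's -x (roughly towards the robot); the lock button is on its +y side.
- crank (a joint): angle (rad) of the setting lever about its vertical axis; 0 = along the mill's -x, positive = anticlockwise from above. It stays where it is left (friction 0.7 N at the knob) and starts inside its free play, whose hidden ends lie 0.05 to 0.6 rad to either side of 0, seldom equally. Past each end the gears push back like a spring from zero, 1.2 N per mm at the knob; over 14 N damages them.
- knob (a point): centre of the upright black knob at the end of the lever (a steel bar 18 mm wide, its top at 222 mm): a cylinder 22 mm across and 50 mm tall (222 to 272 mm above the bench), 115 mm from the lever's axis; this point is half-way up (247 mm). Its x and y axes turn with the lever: -x points outwards along the lever.
- lock (a joint): travel (m) of the lock button: 0 = up, 0.008 = fully down. It takes about 5 N to press and stays where it is left.
- lock_top (a point): centre of the top of the lock button: a steel disc 22 mm across, 92 mm from the lever's axis on the mill's +y side, top 204 mm above the bench when up; it is pressed straight down, 8 mm.
- spool: bystander: reel of copper wire, 48 mm across, 38 mm tall; origin under its centre
- strip: bystander: flat brass strip 90 x 18 x 5 mm; origin under its centre
- water: bystander: water bottle 62 mm across, 200 mm tall; origin under its centre
- block: bystander: square steel bench block 65 x 65 x 22 mm; origin under its centre
- mallet: bystander: small hammer lying on the bench
- burs: bystander: stepped round white bur stand, 110 mm across, about 90 mm tall with its burs; origin under its centre
- oil: bystander: small oil jar 40 mm across, 70 mm tall; origin under its centre

How it is judged:
By the outcome, as a careful person would: the job done as asked, in the order asked, and still so for the second after the job is handed in, with the robot touching nothing.
It also fails if it takes over 72 s, if anything falls off the work surface, if the arm or the gripper's body presses on something with over 40 N, if the wrist force passes 120 N, or if a joint passes its speed limit or range.

## Robot

A 6-joint arm with a two-finger parallel gripper is mounted at the origin on the work surface. World frame = base frame: x ahead of the robot, y to its left, z up, the work surface at z = 0. Lengths are in mm, angles in rad, forces in N, time in s.
With the tool pointing down it reaches from about 325 to 925 mm from the base axis. Payload 3.1 kg.
Tool frame: the origin (TCP) lies midway between the tips of the shut fingers; the grasp point (between the pads) lies 19 mm behind it; z points along the fingers, y is the direction in which the jaws open and shut (so a half turn about z gives the same grasp; the last joint's range is limited). The gripper opens to 85 mm and grips with 20 to 120 N. Pads are 22 mm wide; open, the fingers measure 114 mm over their backs; the gripper's body (76 mm by 85 mm) begins 54 mm behind the grasp point. The pads swing forward as they close: fully open they stand 13 mm farther back than shut.
Start: joints at [1.15, 0.217, 1.613, -0, 1.311, -0.112], TCP at [189.929, 595.455, 200.7] pointing down, gripper open.
Joint ranges: [-2.75, 2.75], [-0.78, 2.1], [0.31, 2.55], [-1.13, 4.27], [0.13, 2.63], [-2.58, 2.58]. Speed limits (rad/s): [2.79, 2.79, 3.14, 3.14, 3.14, 3.14].

## Interface

Orientations are given as a 3x3 rotation matrix whose columns are the frame's x, y, z axes.
In Python, from cell import bot gives the robot as it stands.
- The arm moves only by the tool jog_arm, never from a script. Its argument "steps" is text: rows parted by semicolons, each of 7 numbers parted by spaces: the shift along the tool's x, y, z in cm, then the turn, a rotation vector about the tool's x, y, z in degrees, then the finger opening in cm, from 0 to 8.54. A call has exactly 8 rows; each row shifts and turns the commanded pose from where the row before left it, along the tool's axes as they then stand; what a row does not reach is not made up. A row lasts 1/10 s, in which the tool goes at most 50 mm and 8.59 degrees, less where a joint would pass 70% of its speed; a pose out of reach is approached as far as the arm can. A call with a gripper value outside its range is refused whole. The fingers move at their own pace and stop on an object; "force" is the grip in N (left out, the last holds). Time passes only in rows, so rows that do not move let the fingers close, or fill a call up. It gives the time, the measured TCP pose, the force and the opening at its end, in the units of the state.
- bot.get_obs(): the state, without advancing time (a new reading comes with each control period).
- bot.camera(name): name is "scene" or "top"; returns a dict with "img" (480x640x3 uint8, red, green, blue), "fx", "fy", "cx", "cy" (pixels), "k1" (the pictures are not rectified: a ray, as slopes to the right and down, at radius r is drawn at 1 + k1 r^2 times it, then the intrinsics apply), "origin" and "attitude" of the camera in the world. Camera axes: x right, y down, z forward; pixel columns grow to the right and rows downward; lengths in mm; the calibration is good to about 2 mm. A picture is of the moment at which its call begins. There is no depth.
- bot.finish_job(): hands the job in, once; it reports no verdict.
The state is a dict: "time_s": time; "joints": joint angles; "joint_velocities": joint speeds; "joint_torque": joint torques, N m; "tool_pos": TCP position; "orientation": TCP orientation; "wrist_force": force on the tool from outside, world axes, zero at the start; "wrist_torque": the same for the moment, N m; "grip_width": finger opening in mm.
Only numpy, scipy, OpenCV 4.12 (cv2) and the standard library are available. Lean on these libraries where they do the work, as an engineer would, in place of code of your own. Each camera call takes 0.05 s, during which the arm holds its last target. There are 200 camera calls.

## Working session

There is one attempt and no reset: what is moved stays moved. The work goes in short steps, Python scripts to look and compute and a tool call to move; the robot and the scene stay as the last step left them, time stands still between calls to the robot, and variables do not carry over. Pictures are saved under pics/ and viewed, about 8 in all and at most 12, crops included, and the job is handed in when it is done.

Besides the shell and the picture viewer there is one more tool, called after "Request:" by a JSON object that holds its "op" and its "data". jog_arm: Moves the arm, as the interface text tells. Its arguments: {"type":"object","properties":{"steps":{"type":"string"},"force":{"type":"number"}},"required":["steps"]}

```bash
mkdir -p pics; cat > h.py <<'E'
import numpy as np, cv2
from cell import bot
def save(name,fn):
    c=bot.camera(name); cv2.imwrite('pics/'+fn,c['img'][:,:,::-1]); np.save('pics/'+name+'.npy',c,allow_pickle=True); return c
def load(name): return np.load('pics/'+name+'.npy',allow_pickle=True).item()
def ray(c,u,v):
    K=np.array([[c['fx'],0,c['cx']],[0,c['fy'],c['cy']],[0,0,1]],float)
    p=cv2.undistortPoints(np.array([[[u,v]]],float),K,np.array([c['k1'],0,0,0],float))[0,0]
    return np.array(c['origin'],float), np.array(c['attitude'],float)@np.array([p[0],p[1],1])
def onz(c,u,v,z):
    o,d=ray(c,u,v); return o+d*(z-o[2])/d[2]
def proj(c,P):
    q=np.array(c['attitude']).T@(np.array(P,float)-np.array(c['origin'])); s=q[:2]/q[2]; s=s*(1+c['k1']*(s@s))
    return np.array([c['fx']*s[0]+c['cx'],c['fy']*s[1]+c['cy']])
E
python3 - <<'E'
from h import *
for n in('scene','top'):
    c=save(n,n+'1.png'); print(n,c['origin'],c['attitude'],c['fx'],c['k1'])
o=bot.get_obs(); print(o)
E
```

```text
scene [1396.85222084  104.57458461 1122.51671052] [[-0.14768026  0.75538476 -0.63842337]
 [ 0.98898494  0.11929132 -0.08762634]
 [ 0.00996676 -0.64433178 -0.76468113]] 539.7934223359023 -0.08728592229990707
top [ 398.27748642  -29.63515277 1489.08622872] [[ 4.68519369e-03 -9.86958918e-01  1.60904142e-01]
 [-9.99697352e-01 -7.36771039e-04  2.45898766e-02]
 [-2.41506485e-02 -1.60970653e-01 -9.86663669e-01]] 606.4923833036252 -0.039900882403099164
{'time_s': 0.1, 'joints': array([ 1.14978011e+00,  2.17670672e-01,  1.61481599e+00, -5.20288754e-06,
        1.31127126e+00, -1.12195703e-01]), 'joint_velocities': array([ 6.25458017e-05, -2.23115394e-03, -2.54308035e-03, -3.37731102e-04,
        1.10527188e-04,  2.47122261e-04]), 'joint_torque': array([-5.19577725e-06, -3.98075187e+01, -3.04971242e+01, -7.25614359e-05,
        4.28412604e-03, -1.28252417e-06]), 'tool_pos': array([189.60476709, 594.69715058, 199.48179714]), 'orientation': array([[-9.52693022e-01,  3.03932940e-01, -8.80327964e-04],
       [ 3.03934122e-01,  9.52690997e-01, -1.97823498e-03],
       [ 2.37429753e-04, -2.15221237e-03, -9.99997656e-01]]), 'wrist_force': array([ 0.05722643, -0.47180438, -0.47716986]), 'wrist_torque': array([ 0.02608345,  0.00607679, -0.03079011]), 'grip_width': 85.38329741654161}
```

View pics/scene1.png

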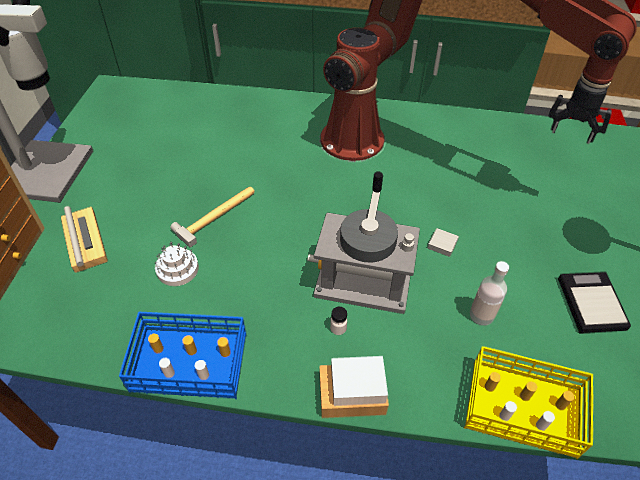

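View pics/top1.png

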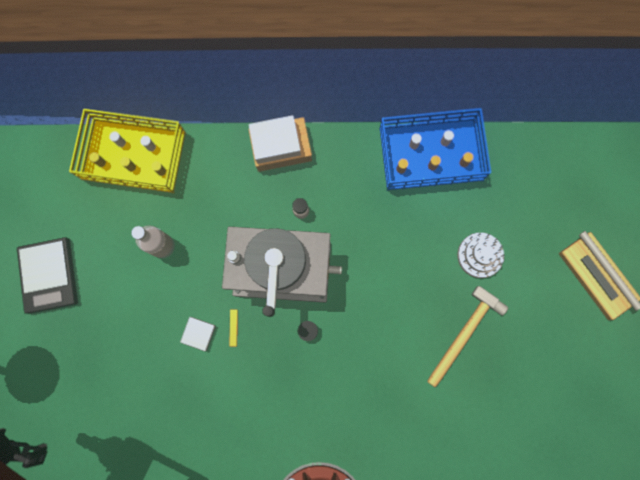

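The scene view shows the mill at about (368,250), with the knob at (377,182) and the lock at (409,241). The top view shows the housing at (275,260), knob at (268,311) and lock at (234,257). Next I measure with masks.

```bash
python3 - <<'E'
from h import *
t=load('top'); s=load('scene')
g=t['img'][200:345,190:370]; cv2.imwrite('pics/t_crop.png',cv2.resize(g,None,fx=4,fy=4,interpolation=cv2.INTER_CUBIC)[:,:,::-1])
for c,roi,n in((t,(235,285,225,310),'top'),):
    pass
def comps(c,mask,x0,y0,x1,y1,lab):
    m=np.zeros_like(mask); m[y0:y1,x0:x1]=mask[y0:y1,x0:x1]
    n,l,st,ce=cv2.connectedComponentsWithStats(m.astype(np.uint8))
    for i in range(1,n):
        if st[i,4]>25: print(lab,st[i],ce[i].round(1))
it=t['img'].astype(int); mx=it.max(2); sat=mx-it.min(2)
comps(t,(mx<45),255,295,285,325,'knob top')
comps(t,(mx<95)&(sat<20),235,220,315,300,'housing')
comps(t,(mx>150)&(sat<30),222,245,246,270,'lock')
i2=s['img'].astype(int); mx2=i2.max(2); sat2=mx2-i2.min(2)
comps(s,(mx2<45),360,165,395,200,'knob sc')
comps(s,(mx2>150)&(sat2<30),398,230,420,252,'lock sc')
print('lever',onz(t,274,258,222),'knob',onz(t,267,311,272),'lock',onz(t,234,257,204))
print('scene knob',onz(s,378,175,272),'lock',onz(s,409,238,204),'strip',onz(t,234,328,5),'block',onz(t,198,334,22),'oil cap',onz(t,300,207,70))
for p in((230,228),(330,235),(326,300),(223,295)): print(onz(t,*p,165))
E
```

```text
housing [277 254  30  41 211] [290.1 277.5]
housing [246 296  20   3  33] [256.1 296.8]
housing [276 298  24   2  35] [285.5 298.7]
lock [225 245  21  25 360] [233.7 256.3]
knob sc [373 172  10  20 162] [377.1 181.6]
lock sc [398 230  21  22 275] [408.8 237.3]
lever [565.40452995  91.88167453 222.        ] knob [451.84015326  99.45696028 272.        ] lock [569.79214176 179.71605395 204.        ]
scene knob [458.4029083  100.73551576 272.        ] lock [580.87898989 187.01622609 204.        ] strip [422.03122814 207.64005474   5.        ] block [406.89584378 291.71589899  22.        ] oil cap [708.66423751  46.0455662   70.        ]
[640.17701652 196.77208981 165.        ]
[624.4628746  -26.09697224 165.        ]
[480.88739108 -17.56589918 165.        ]
[490.97632692 208.10743031 165.        ]
```

View pics/t_crop.png

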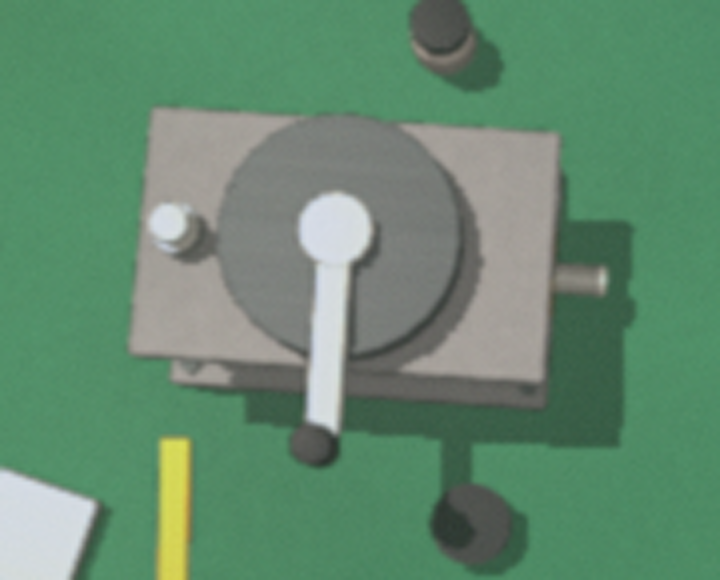

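The crop shows the hub at crop (336,229), knob top at (313,444), lock top at (170,221) and the spool at (472,524). The plate corners are at (152,108), (559,133), (545,380) and (130,354).

```bash
python3 - <<'E'
from h import *
t=load('top'); s=load('scene')
f=lambda u,v,z:onz(t,190+(u-1.5)/4,200+(v-1.5)/4,z)
P=[f(152,108,165),f(559,133,165),f(545,380,165),f(130,354,165)]
print(np.round(P,1)); print([np.linalg.norm(P[i]-P[(i+1)%4]).round(1) for i in range(4)])
# +y edge: P0-P1 , P3-P2 ; +x: P0-P3
ys=(P[0]-P[1]+P[3]-P[2]); xs=(P[0]-P[3]+P[1]-P[2])
print('yaw',np.arctan2(-ys[0],ys[1]),np.arctan2(xs[1],xs[0]))
h=f(336,229,222);hs=f(340,236,205);k=f(313,444,272);l=f(170,221,204)
print('hub',h,'hous',hs,'corners mean',np.mean(P,0),'knob',k,'lock',l,'|hk|',np.linalg.norm((h-k)[:2]),'|hl|',np.linalg.norm((hs-l)[:2]),np.linalg.norm((h-l)[:2]))
d=(l-hs);print('yaw lock',np.arctan2(-d[0],d[1]),'lever',np.arctan2(-(k-h)[1],-(k-h)[0]),np.arctan2(-(k-hs)[1],-(k-hs)[0]))
for a,b in((proj(s,k),'k'),(proj(s,h),'h'),(proj(s,l),'l')): print(b,a)
E
cat /dev/null
```

```text
[[643.3 202.2 165. ]
 [629.2 -24.7 165. ]
 [492.6 -17.3 165. ]
 [506.  210.5 165. ]]
[np.float64(227.3), np.float64(136.9), np.float64(228.1), np.float64(137.5)]
yaw -0.060455622926558435 -0.05735013092136718
hub [567.79857716  92.71353003 222.        ] hous [566.30111125  92.15053257 205.        ] corners mean [567.78855109  92.67091189 165.        ] knob [452.59463825  97.71385339 272.        ] lock [574.38769742 183.88541933 204.        ] |hk| 115.31240512157085 |hl| 92.09062017479035 91.40968167691649
yaw lock -0.08792442412534066 lever -0.0433768748882624 -0.048888051645102557
k [376.91017862 173.18396494]
h [368.58942421 223.52302372]
l [407.75187925 235.6944475 ]
```

Request:
{"op": "jog_arm", "data": {"steps": "0 0 -4.7 0 0 0 6; 0 0 -4.7 0 0 0 6; 0 0 -4.7 0 0 0 6; -3.4 -3.4 0 0 0 0 6; -3.4 -3.4 0 0 0 0 6; -3.4 -3.4 0 0 0 0 6; -3.4 -3.4 0 0 0 0 6; -3.4 -3.4 0 0 0 0 6"}}

```text
time_s: 0.9
tool_pos: [300.4, 379.9, 341.1]
orientation: [[-0.953, 0.303, -0.0], [0.303, 0.953, -0.001], [0.0, -0.001, -1.0]]
wrist_force: [0.3, -0.0, -0.7]
grip_width: 59.7
```

Request:
{"op": "jog_arm", "data": {"steps": "-3.4 -3.4 0 0 0 0 6; -3.4 -3.4 0 0 0 0 6; -3.4 -3.4 0 0 0 0 6; -3.4 -3.4 0 0 0 0 6; -3.4 -3.4 0 0 0 0 6; 0 0 0 0 0 -7.5 6; 0 0 0 0 0 -7.5 6; 0 0 0 0 0 0 6"}}

```text
time_s: 1.7
tool_pos: [410.4, 167.5, 341.1]
orientation: [[-0.999, 0.049, -0.001], [0.049, 0.999, -0.0], [0.001, -0.0, -1.0]]
wrist_force: [-0.5, -0.1, 1.2]
grip_width: 59.6
```

Request:
{"op": "jog_arm", "data": {"steps": "-2.28 -3.385 0 0 0 0 6; -2.28 -3.385 0 0 0 0 6; 0 0 3 0 0 0 6; 0 0 1 0 0 0 6; 0 0 0 0 0 0 6; 0 0 0 0 0 0 6; 0 0 0 0 0 0 6; 0 0 0 0 0 0 6"}}

```text
time_s: 2.5
tool_pos: [453.3, 99.0, 303.1]
orientation: [[-0.999, 0.046, 0.002], [0.046, 0.999, 0.0], [-0.002, 0.0, -1.0]]
wrist_force: [0.1, -0.4, -0.7]
grip_width: 60.1
```

```bash
python3 - <<'E'
from h import *
c=save('scene','s2.png'); g=c['img'][90:270,300:480]; cv2.imwrite('pics/s2c.png',cv2.resize(g,None,fx=3,fy=3)[:,:,::-1])
print(bot.get_obs()['tool_pos'],proj(c,bot.get_obs()['tool_pos']))
E
```

```text
[453.29546636  98.92030476 302.88499008] [378.54276805 163.4027902 ]
```

View pics/s2c.png

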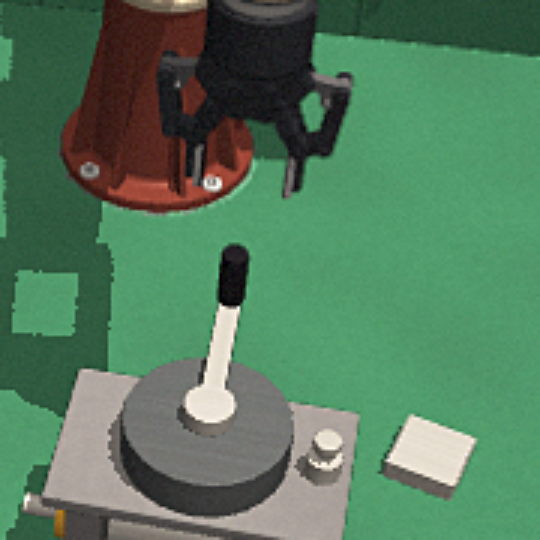

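The picture shows the open fingers evenly either side of the knob (crop x 195 and 293, knob at 233), so the approach is good. Next I descend and grip lightly.

Request:
{"op": "jog_arm", "data": {"steps": "0 0 2.4 0 0 0 6; 0 0 2.4 0 0 0 6; 0 0 2.2 0 0 0 6; 0 0 0 0 0 0 6; 0 0 0 0 0 0 3; 0 0 0 0 0 0 3; 0 0 0 0 0 0 3; 0 0 0 0 0 0 3", "force": 20}}

```text
time_s: 3.35
tool_pos: [453.7, 98.5, 233.1]
orientation: [[-0.999, 0.047, 0.002], [0.047, 0.999, 0.0], [-0.002, 0.0, -1.0]]
wrist_force: [-0.4, -0.8, -0.9]
grip_width: 29.7
```

Request:
{"op": "jog_arm", "data": {"steps": "0 0 0 0 0 0 2.1; 0 0 0 0 0 0 2.1; 0 0 0 0 0 0 2.1; 0 0 0 0 0 0 2; 0 0 0 0 0 0 2; 0 0 0 0 0 0 2; 0 0 0 0 0 0 2; 0 0 0 0 0 0 2"}}

```text
time_s: 4.15
tool_pos: [453.4, 98.6, 232.7]
orientation: [[-0.999, 0.047, 0.002], [0.047, 0.999, 0.0], [-0.001, 0.0, -1.0]]
wrist_force: [0.1, 1.1, 5.9]
grip_width: 20.3
```

Request:
{"op": "jog_arm", "data": {"steps": "-0.0006 0.12 0 0 0 0.6 2; -0.0006 0.12 0 0 0 0.6 2; -0.0006 0.12 0 0 0 0.6 2; -0.0006 0.12 0 0 0 0.6 2; -0.0006 0.12 0 0 0 0.6 2; -0.0006 0.12 0 0 0 0.6 2; 0 0 0 0 0 0 2; 0 0 0 0 0 0 2"}}

```text
time_s: 4.95
tool_pos: [454.0, 105.6, 232.7]
orientation: [[-0.994, 0.11, 0.001], [0.11, 0.994, -0.0], [-0.001, 0.0, -1.0]]
wrist_force: [-0.7, -0.1, 6.7]
grip_width: 20.7
```

```bash
cat > st.py <<'E'
from h import *
fs=[]
for i in range(4):
    o=bot.get_obs(); fs.append(o['wrist_force'])
    if i<3: bot.camera('top')
p=o['tool_pos']; d=p[:2]-np.array([567.5,92.5]); phi=np.arctan2(-d[1],-d[0]); R=o['orientation']
x=R[:,0]; tx=np.arctan2(-x[1],-x[0])+np.pi; tx=(tx+np.pi)%(2*np.pi)-np.pi
t=np.array([np.sin(phi),-np.cos(phi),0]); rad=np.array([-np.cos(phi),-np.sin(phi),0]); F=np.array(fs)
print('t',o['time_s'],'r',np.linalg.norm(d).round(2),'lever phi deg',np.degrees(phi).round(2),'tool x dir',np.degrees(np.arctan2(x[1],x[0])).round(2),'Ft(+ = anticw)',(F@t).round(2),'Frad',(F@rad).mean().round(2),'Fz',F[:,2].mean().round(2),'w',o['grip_width'].round(1))
E
python3 st.py
```

```text
Traceback (most recent call last):
  File "st.py", line 9, in <module>
    print('t',o['time_s'],'r',np.linalg.norm(d).round(2),'lever phi deg',np.degrees(phi).round(2),'tool x dir',np.degrees(np.arctan2(x[1],x[0])).round(2),'Ft(+ = anticw)',(F@t).round(2),'Frad',(F@rad).mean().round(2),'Fz',F[:,2].mean().round(2),'w',o['grip_width'].round(1))
                                                                                                                                                                                                                                                         ^^^^^^^^^^^^^^^^^^^^^
AttributeError: 'float' object has no attribute 'round'
```

```bash
sed -i "s/o\['grip_width'\].round(1)/round(float(o['grip_width']),1)/" st.py; python3 st.py
```

```text
t 5.25 r 114.28 lever phi deg -6.6 tool x dir 173.71 Ft(+ = anticw) [-0.61 -0.53 -0.7  -0.54] Frad 0.7 Fz 5.53 w 20.3
```

Request:
{"op": "jog_arm", "data": {"steps": "-0.0006 0.12 0 0 0 0.6 2; -0.0006 0.12 0 0 0 0.6 2; -0.0006 0.12 0 0 0 0.6 2; -0.0006 0.12 0 0 0 0.6 2; -0.0006 0.12 0 0 0 0.6 2; 0 0 0 0 0 0 2; 0 0 0 0 0 0 2; 0 0 0 0 0 0 2"}}

```text
time_s: 6.05
tool_pos: [454.7, 111.6, 232.7]
orientation: [[-0.987, 0.161, 0.001], [0.161, 0.987, 0.0], [-0.001, 0.0, -1.0]]
wrist_force: [-1.6, 0.8, 5.5]
grip_width: 20.8
```

```bash
python3 st.py
```

```text
t 6.2 r 114.34 lever phi deg -9.62 tool x dir 170.71 Ft(+ = anticw) [-0.5   0.27  0.56 -0.37] Frad 0.99 Fz 5.09 w 20.6
```

Request:
{"op": "jog_arm", "data": {"steps": "-0.0006 0.12 0 0 0 0.6 2; -0.0006 0.12 0 0 0 0.6 2; -0.0006 0.12 0 0 0 0.6 2; -0.0006 0.12 0 0 0 0.6 2; -0.0006 0.12 0 0 0 0.6 2; -0.0006 0.12 0 0 0 0.6 2; 0 0 0 0 0 0 2; 0 0 0 0 0 0 2"}}

```text
time_s: 7.0
tool_pos: [456.1, 118.7, 232.6]
orientation: [[-0.975, 0.223, 0.001], [0.223, 0.975, 0.0], [-0.001, 0.0, -1.0]]
wrist_force: [-1.0, 0.3, 5.6]
grip_width: 20.5
```

```bash
python3 st.py
```

```text
t 7.15 r 114.43 lever phi deg -13.25 tool x dir 167.11 Ft(+ = anticw) [-0.07  0.43 -0.43  0.54] Frad 0.82 Fz 6.01 w 20.3
```

Request:
{"op": "jog_arm", "data": {"steps": "-0.0006 0.12 0 0 0 0.6 2; -0.0006 0.12 0 0 0 0.6 2; -0.0006 0.12 0 0 0 0.6 2; -0.0006 0.12 0 0 0 0.6 2; -0.0006 0.12 0 0 0 0.6 2; -0.0006 0.12 0 0 0 0.6 2; 0 0 0 0 0 0 2; 0 0 0 0 0 0 2"}}

```text
time_s: 7.95
tool_pos: [457.9, 125.7, 232.7]
orientation: [[-0.959, 0.284, 0.001], [0.284, 0.959, 0.0], [-0.001, 0.001, -1.0]]
wrist_force: [-1.4, 0.1, 6.0]
grip_width: 20.7
```

```bash
python3 st.py
```

```text
t 8.1 r 114.51 lever phi deg -16.85 tool x dir 163.51 Ft(+ = anticw) [ 0.3   0.35 -0.51  0.49] Frad 1.25 Fz 5.77 w 20.3
```

Request:
{"op": "jog_arm", "data": {"steps": "-0.0006 0.12 0 0 0 0.6 2; -0.0006 0.12 0 0 0 0.6 2; -0.0006 0.12 0 0 0 0.6 2; -0.0006 0.12 0 0 0 0.6 2; -0.0006 0.12 0 0 0 0.6 2; -0.0006 0.12 0 0 0 0.6 2; 0 0 0 0 0 0 2; 0 0 0 0 0 0 2"}}

```text
time_s: 8.9
tool_pos: [459.9, 132.0, 232.7]
orientation: [[-0.939, 0.343, 0.0], [0.343, 0.939, -0.001], [-0.001, -0.001, -1.0]]
wrist_force: [-1.4, -0.1, 5.6]
grip_width: 21.0
```

```bash
python3 st.py
```

```text
t 9.05 r 114.59 lever phi deg -20.13 tool x dir 159.92 Ft(+ = anticw) [0.6  1.81 1.58 1.37] Frad 1.46 Fz 6.18 w 20.6
```

Request:
{"op": "jog_arm", "data": {"steps": "-0.0003 0.06 0 0 0 0.3 2; -0.0003 0.06 0 0 0 0.3 2; -0.0003 0.06 0 0 0 0.3 2; -0.0003 0.06 0 0 0 0.3 2; 0 0 0 0 0 0 2; 0 0 0 0 0 0 2; 0 0 0 0 0 0 2; 0 0 0 0 0 0 2"}}

```text
time_s: 9.85
tool_pos: [460.5, 133.7, 232.7]
orientation: [[-0.932, 0.363, -0.0], [0.363, 0.932, -0.002], [-0.001, -0.002, -1.0]]
wrist_force: [-2.5, -2.9, 6.2]
grip_width: 20.8
```

```bash
python3 st.py
```

```text
t 10.0 r 114.63 lever phi deg -21.06 tool x dir 158.73 Ft(+ = anticw) [3.63 2.66 2.91 3.15] Frad 1.39 Fz 6.52 w 20.5
```

Request:
{"op": "jog_arm", "data": {"steps": "-0.0003 0.06 0 0 0 0.3 2; -0.0003 0.06 0 0 0 0.3 2; -0.0003 0.06 0 0 0 0.3 2; -0.0003 0.06 0 0 0 0.3 2; 0 0 0 0 0 0 2; 0 0 0 0 0 0 2; 0 0 0 0 0 0 2; 0 0 0 0 0 0 2"}}

```text
time_s: 10.8
tool_pos: [461.2, 135.5, 232.7]
orientation: [[-0.924, 0.382, -0.001], [0.382, 0.924, -0.003], [-0.001, -0.003, -1.0]]
wrist_force: [-3.4, -3.5, 7.1]
grip_width: 20.7
```

```bash
python3 st.py
```

```text
t 10.95 r 114.66 lever phi deg -22.0 tool x dir 157.53 Ft(+ = anticw) [4.47 4.38 4.35 4.52] Frad 1.7 Fz 7.29 w 20.4
```

Request:
{"op": "jog_arm", "data": {"steps": "-0.0025 -0.24 0 0 0 -1.2 2; -0.0025 -0.24 0 0 0 -1.2 2; -0.0025 -0.24 0 0 0 -1.2 2; -0.0025 -0.24 0 0 0 -1.2 2; -0.0025 -0.24 0 0 0 -1.2 2; -0.0025 -0.24 0 0 0 -1.2 2; -0.0025 -0.24 0 0 0 -1.2 2; -0.0025 -0.24 0 0 0 -1.2 2"}}

```text
time_s: 11.75
tool_pos: [456.2, 118.9, 232.7]
orientation: [[-0.975, 0.222, 0.002], [0.222, 0.975, 0.001], [-0.001, 0.001, -1.0]]
wrist_force: [-1.2, 1.6, 5.5]
grip_width: 20.6
```

Request:
{"op": "jog_arm", "data": {"steps": "-0.0025 -0.24 0 0 0 -1.2 2; -0.0025 -0.24 0 0 0 -1.2 2; -0.0025 -0.24 0 0 0 -1.2 2; -0.0025 -0.24 0 0 0 -1.2 2; -0.0025 -0.24 0 0 0 -1.2 2; -0.0025 -0.24 0 0 0 -1.2 2; -0.0025 -0.24 0 0 0 -1.2 2; 0 0 0 0 0 0 2"}}

```text
time_s: 12.55
tool_pos: [453.7, 101.9, 232.7]
orientation: [[-0.997, 0.078, 0.002], [0.078, 0.997, 0.0], [-0.002, 0.0, -1.0]]
wrist_force: [-1.5, -1.3, 5.5]
grip_width: 20.2
```

```bash
python3 st.py
```

```text
t 12.7 r 114.23 lever phi deg -4.72 tool x dir 175.51 Ft(+ = anticw) [ 1.43 -0.06  0.34 -0.47] Frad 1.88 Fz 5.79 w 21.1
```

Request:
{"op": "jog_arm", "data": {"steps": "-0.0006 -0.12 0 0 0 -0.6 2; -0.0006 -0.12 0 0 0 -0.6 2; -0.0006 -0.12 0 0 0 -0.6 2; -0.0006 -0.12 0 0 0 -0.6 2; -0.0006 -0.12 0 0 0 -0.6 2; -0.0006 -0.12 0 0 0 -0.6 2; 0 0 0 0 0 0 2; 0 0 0 0 0 0 2"}}

```text
time_s: 13.5
tool_pos: [453.3, 94.8, 232.7]
orientation: [[-1.0, 0.016, 0.002], [0.016, 1.0, 0.0], [-0.002, 0.0, -1.0]]
wrist_force: [0.5, -0.6, 4.3]
grip_width: 21.1
```

```bash
python3 st.py
```

```text
t 13.65 r 114.17 lever phi deg -1.18 tool x dir 179.11 Ft(+ = anticw) [ 0.63  0.15  0.6  -0.72] Frad 0.31 Fz 4.74 w 20.8
```

Request:
{"op": "jog_arm", "data": {"steps": "-0.0006 -0.12 0 0 0 -0.6 2; -0.0006 -0.12 0 0 0 -0.6 2; -0.0006 -0.12 0 0 0 -0.6 2; -0.0006 -0.12 0 0 0 -0.6 2; -0.0006 -0.12 0 0 0 -0.6 2; -0.0006 -0.12 0 0 0 -0.6 2; 0 0 0 0 0 0 2; 0 0 0 0 0 0 2"}}

```text
time_s: 14.45
tool_pos: [453.5, 87.7, 232.7]
orientation: [[-0.999, -0.047, 0.002], [-0.047, 0.999, 0.0], [-0.002, -0.0, -1.0]]
wrist_force: [-0.9, 0.7, 5.6]
grip_width: 20.7
```

```bash
python3 st.py
```

```text
t 14.6 r 114.08 lever phi deg 2.44 tool x dir -177.29 Ft(+ = anticw) [-0.74 -0.89 -0.65 -0.55] Frad 0.89 Fz 5.38 w 20.6
```

Request:
{"op": "jog_arm", "data": {"steps": "-0.0006 -0.12 0 0 0 -0.6 2; -0.0006 -0.12 0 0 0 -0.6 2; -0.0006 -0.12 0 0 0 -0.6 2; -0.0006 -0.12 0 0 0 -0.6 2; -0.0006 -0.12 0 0 0 -0.6 2; -0.0006 -0.12 0 0 0 -0.6 2; 0 0 0 0 0 0 2; 0 0 0 0 0 0 2"}}

```text
time_s: 15.4
tool_pos: [454.1, 80.4, 232.7]
orientation: [[-0.994, -0.11, 0.002], [-0.11, 0.994, 0.0], [-0.002, -0.0, -1.0]]
wrist_force: [-0.5, -0.2, 5.5]
grip_width: 20.6
```

```bash
python3 st.py
```

```text
t 15.55 r 114.04 lever phi deg 6.08 tool x dir -173.69 Ft(+ = anticw) [ 0.18 -1.43 -0.34 -0.1 ] Frad 0.42 Fz 5.49 w 20.5
```

Request:
{"op": "jog_arm", "data": {"steps": "-0.0006 -0.12 0 0 0 -0.6 2; -0.0006 -0.12 0 0 0 -0.6 2; -0.0006 -0.12 0 0 0 -0.6 2; -0.0006 -0.12 0 0 0 -0.6 2; -0.0006 -0.12 0 0 0 -0.6 2; -0.0006 -0.12 0 0 0 -0.6 2; 0 0 0 0 0 0 2; 0 0 0 0 0 0 2"}}

```text
time_s: 16.35
tool_pos: [455.2, 73.3, 232.7]
orientation: [[-0.985, -0.172, 0.002], [-0.172, 0.985, -0.0], [-0.002, -0.0, -1.0]]
wrist_force: [-0.8, -0.6, 4.1]
grip_width: 20.8
```

```bash
python3 st.py
```

```text
t 16.5 r 113.96 lever phi deg 9.7 tool x dir -170.09 Ft(+ = anticw) [ 0.49  0.34 -0.38 -0.76] Frad 0.45 Fz 4.86 w 20.7
```

Request:
{"op": "jog_arm", "data": {"steps": "-0.0006 -0.12 0 0 0 -0.6 2; -0.0006 -0.12 0 0 0 -0.6 2; -0.0006 -0.12 0 0 0 -0.6 2; -0.0006 -0.12 0 0 0 -0.6 2; -0.0006 -0.12 0 0 0 -0.6 2; -0.0006 -0.12 0 0 0 -0.6 2; 0 0 0 0 0 0 2; 0 0 0 0 0 0 2"}}

```text
time_s: 17.3
tool_pos: [456.7, 66.2, 232.7]
orientation: [[-0.972, -0.234, 0.002], [-0.234, 0.972, -0.0], [-0.002, -0.001, -1.0]]
wrist_force: [0.3, -0.4, 5.5]
grip_width: 20.6
```

```bash
python3 st.py
```

```text
t 17.45 r 113.92 lever phi deg 13.34 tool x dir -166.49 Ft(+ = anticw) [ 0.5   0.86  0.38 -0.14] Frad 0.04 Fz 5.26 w 21.0
```

Request:
{"op": "jog_arm", "data": {"steps": "-0.0006 -0.12 0 0 0 -0.6 2; -0.0006 -0.12 0 0 0 -0.6 2; -0.0006 -0.12 0 0 0 -0.6 2; -0.0006 -0.12 0 0 0 -0.6 2; -0.0006 -0.12 0 0 0 -0.6 2; -0.0006 -0.12 0 0 0 -0.6 2; 0 0 0 0 0 0 2; 0 0 0 0 0 0 2"}}

```text
time_s: 18.25
tool_pos: [458.6, 59.3, 232.7]
orientation: [[-0.956, -0.294, 0.002], [-0.294, 0.956, -0.0], [-0.002, -0.001, -1.0]]
wrist_force: [-0.3, -0.4, 4.7]
grip_width: 20.9
```

```bash
python3 st.py
```

```text
t 18.4 r 113.87 lever phi deg 16.99 tool x dir -162.9 Ft(+ = anticw) [ 0.31 -0.13 -0.84  0.15] Frad 0.1 Fz 5.09 w 20.4
```

Request:
{"op": "jog_arm", "data": {"steps": "-0.0006 -0.12 0 0 0 -0.6 2; -0.0006 -0.12 0 0 0 -0.6 2; -0.0006 -0.12 0 0 0 -0.6 2; -0.0006 -0.12 0 0 0 -0.6 2; -0.0006 -0.12 0 0 0 -0.6 2; -0.0006 -0.12 0 0 0 -0.6 2; 0 0 0 0 0 0 2; 0 0 0 0 0 0 2"}}

```text
time_s: 19.2
tool_pos: [460.5, 53.6, 232.7]
orientation: [[-0.935, -0.353, 0.001], [-0.353, 0.935, 0.002], [-0.002, 0.002, -1.0]]
wrist_force: [-0.7, 2.9, 5.3]
grip_width: 20.6
```

```bash
python3 st.py
```

```text
t 19.35 r 113.81 lever phi deg 20.0 tool x dir -159.3 Ft(+ = anticw) [-3.01 -3.48 -3.29 -2.47] Frad -0.36 Fz 5.87 w 20.8
```

Request:
{"op": "jog_arm", "data": {"steps": "-0.0003 -0.06 0 0 0 -0.3 2; -0.0003 -0.06 0 0 0 -0.3 2; -0.0003 -0.06 0 0 0 -0.3 2; -0.0003 -0.06 0 0 0 -0.3 2; 0 0 0 0 0 0 2; 0 0 0 0 0 0 2; 0 0 0 0 0 0 2; 0 0 0 0 0 0 2"}}

```text
time_s: 20.15
tool_pos: [461.2, 51.9, 232.7]
orientation: [[-0.928, -0.373, 0.001], [-0.373, 0.928, 0.004], [-0.002, 0.003, -1.0]]
wrist_force: [-1.3, 3.8, 7.0]
grip_width: 20.7
```

```bash
python3 st.py
```

```text
t 20.3 r 113.82 lever phi deg 20.88 tool x dir -158.11 Ft(+ = anticw) [-4.01 -4.29 -4.33 -4.23] Frad -0.04 Fz 6.61 w 20.3
```

Free-play ends at equal force (3.1 and 4.4 N): −21.06/−22.0° and +20.0/+21.0°. The middle is about −0.53°.

Request:
{"op": "jog_arm", "data": {"steps": "-0.0025 0.24 0 0 0 1.2 2; -0.0025 0.24 0 0 0 1.2 2; -0.0025 0.24 0 0 0 1.2 2; -0.0025 0.24 0 0 0 1.2 2; -0.0025 0.24 0 0 0 1.2 2; -0.0025 0.24 0 0 0 1.2 2; -0.0025 0.24 0 0 0 1.2 2; -0.0025 0.24 0 0 0 1.2 2"}}

```text
time_s: 21.1
tool_pos: [456.1, 68.4, 232.7]
orientation: [[-0.977, -0.212, 0.002], [-0.212, 0.977, -0.001], [-0.002, -0.001, -1.0]]
wrist_force: [0.4, -0.7, 5.5]
grip_width: 20.6
```

Request:
{"op": "jog_arm", "data": {"steps": "-0.0025 0.24 0 0 0 1.2 2; -0.0025 0.24 0 0 0 1.2 2; -0.0025 0.24 0 0 0 1.2 2; -0.0025 0.24 0 0 0 1.2 2; -0.0025 0.24 0 0 0 1.2 2; -0.0025 0.24 0 0 0 1.2 2; -0.0025 0.24 0 0 0 1.2 2; -0.0025 0.24 0 0 0 1.2 2"}}

```text
time_s: 21.9
tool_pos: [453.5, 87.5, 232.7]
orientation: [[-0.999, -0.046, 0.002], [-0.046, 0.999, -0.001], [-0.002, -0.001, -1.0]]
wrist_force: [-0.1, -0.6, 5.9]
grip_width: 20.8
```

Request:
{"op": "jog_arm", "data": {"steps": "-0.0025 0.24 0 0 0 1.2 2; 0 0.12 0 0 0 0.6 2; 0 0.06 0 0 0 0.3 2; 0 0 0 0 0 0 2; 0 0 0 0 0 0 2; 0 0 0 0 0 0 2; 0 0 0 0 0 0 2; 0 0 0 0 0 0 2"}}

```text
time_s: 22.7
tool_pos: [453.4, 91.8, 232.7]
orientation: [[-1.0, -0.011, 0.002], [-0.011, 1.0, -0.0], [-0.002, -0.0, -1.0]]
wrist_force: [-1.0, 0.0, 5.0]
grip_width: 20.5
```

```bash
python3 st.py
```

```text
t 22.85 r 114.15 lever phi deg 0.36 tool x dir -179.39 Ft(+ = anticw) [-0.02 -0.3   0.22  0.26] Frad 0.97 Fz 5.63 w 20.6
```

Request:
{"op": "jog_arm", "data": {"steps": "0 0.059 0 0 0 0.3 2; 0 0.059 0 0 0 0.3 2; 0 0.059 0 0 0 0.3 2; 0 0 0 0 0 0 2; 0 0 0 0 0 0 2; 0 0 0 0 0 0 2; 0 0 0 0 0 0 2; 0 0 0 0 0 0 2"}}

```text
time_s: 23.65
tool_pos: [453.4, 93.5, 232.7]
orientation: [[-1.0, 0.005, 0.002], [0.005, 1.0, -0.0], [-0.002, -0.0, -1.0]]
wrist_force: [-1.8, -0.7, 5.5]
grip_width: 20.6
```

```bash
python3 st.py
```

```text
t 23.8 r 114.16 lever phi deg -0.51 tool x dir 179.71 Ft(+ = anticw) [ 0.72  0.39  0.4  -0.34] Frad 0.9 Fz 5.71 w 20.8
```

Request:
{"op": "jog_arm", "data": {"steps": "0 0 0 0 0 0 2.5; 0 0 0 0 0 0 3; 0 0 0 0 0 0 4; 0 0 0 0 0 0 5; 0 0 0 0 0 0 5; 0 0 0 0 0 0 5; 0 0 0 0 0 0 5; 0 0 0 0 0 0 5"}}

```text
time_s: 24.6
tool_pos: [452.8, 93.6, 231.7]
orientation: [[-1.0, 0.005, 0.0], [0.005, 1.0, 0.0], [-0.0, 0.0, -1.0]]
wrist_force: [-0.6, 0.2, -0.7]
grip_width: 49.7
```

Request:
{"op": "jog_arm", "data": {"steps": "0 0 -1 0 0 0 5; 0 0 -3 0 0 0 5; 0 0 -4 0 0 0 5; 0 0 -3 0 0 0 5; 0 0 0 0 0 0 2; 0 0 0 0 0 0 0; 0 0 0 0 0 0 0; 0 0 0 0 0 0 0"}}

```text
time_s: 25.4
tool_pos: [451.8, 93.6, 339.9]
orientation: [[-1.0, 0.005, -0.003], [0.005, 1.0, -0.0], [0.003, -0.0, -1.0]]
wrist_force: [0.6, 0.1, -0.3]
grip_width: -0.4
```

```bash
python3 st.py; python3 - <<'E'
from h import *
o=bot.get_obs();print(o['tool_pos'],o['wrist_force'])
c=save('scene','s3.png'); g=c['img'][90:270,300:480]; cv2.imwrite('pics/s3c.png',cv2.resize(g,None,fx=3,fy=3)[:,:,::-1])
E
```

```text
t 25.55 r 115.32 lever phi deg -0.53 tool x dir 179.7 Ft(+ = anticw) [-0.07 -0.6   0.11  0.56] Frad -0.2 Fz -0.3 w -0.3
[452.18697737  93.56518614 340.49976118] [ 0.2861749  -0.55786119 -0.08261087]
```

View pics/s3c.png

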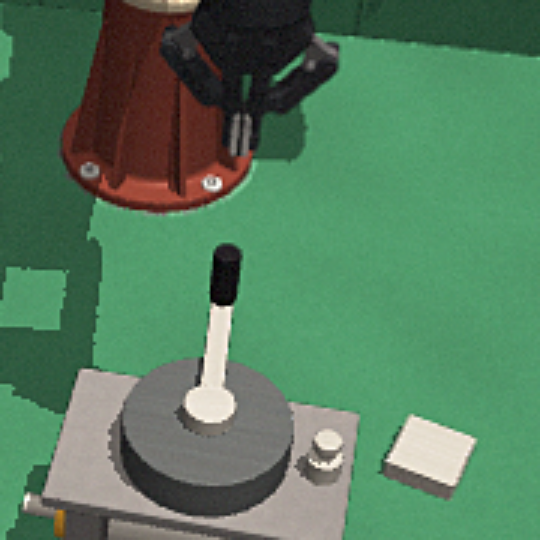

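Knob is standing free at crop (227,275), and the lock is still up at (327,440). I move above the lock button with the fingers shut.

Request:
{"op": "jog_arm", "data": {"steps": "-3.025 2.275 0 0 0 0 0; -3.025 2.275 0 0 0 0 0; -3.025 2.275 0 0 0 0 0; -3.025 2.275 0 0 0 0 0; 0 0 4 0 0 0 0; 0 0 4 0 0 0 0; 0 0 3 0 0 0 0; 0 0 0 0 0 0 0"}}

```text
time_s: 26.4
tool_pos: [569.9, 183.2, 224.6]
orientation: [[-1.0, 0.005, -0.013], [0.005, 1.0, -0.003], [0.013, -0.003, -1.0]]
wrist_force: [-1.4, -0.3, -0.4]
grip_width: -0.1
```

```bash
python3 - <<'E'
from h import *
o=bot.get_obs();print(o['tool_pos'],o['wrist_force'])
c=save('scene','s4.png'); g=c['img'][150:300,330:480]; cv2.imwrite('pics/s4c.png',cv2.resize(g,None,fx=4,fy=4)[:,:,::-1])
print(proj(c,o['tool_pos']))
E
```

```text
[569.90295719 183.198236   224.64434985] [-1.4208088  -0.34453902 -0.40306177]
[408.72338076 228.12186714]
```

View pics/s4c.png

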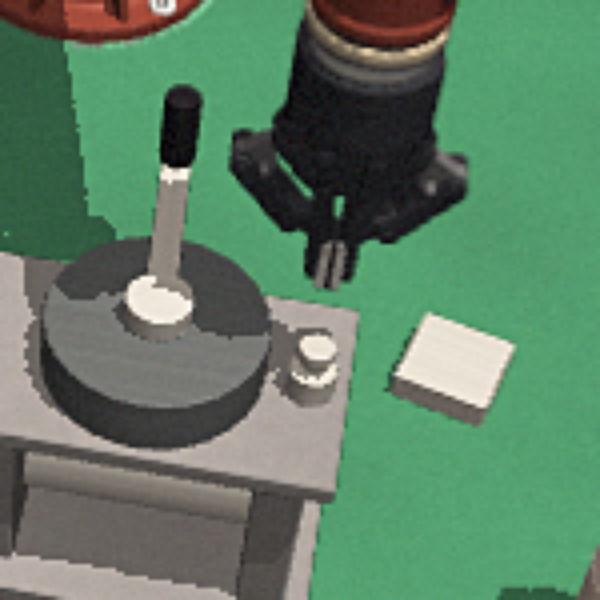

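Request:
{"op": "jog_arm", "data": {"steps": "0 0 0 0 0 0 0; 0 0 0 0 0 0 0; 0 0 0 0 0 0 0; 0 0 0 0 0 0 0; 0 0 0 0 0 0 0; 0 0 0 0 0 0 0; 0 0 0 0 0 0 0; 0 0 0 0 0 0 0"}}

```text
time_s: 27.25
tool_pos: [574.1, 184.0, 231.6]
orientation: [[-1.0, 0.005, -0.0], [0.005, 1.0, -0.0], [0.0, -0.0, -1.0]]
wrist_force: [-0.2, 0.4, -0.6]
grip_width: 0.0
```

```bash
python3 - <<'E'
from h import *
o=bot.get_obs();print(o['tool_pos'],o['wrist_force'])
c=save('scene','s5.png'); g=c['img'][190:270,370:450]; a=cv2.resize(g,None,fx=7,fy=7)
t=save('top','t5.png')
cv2.imwrite('pics/s5c.png',a[:,:,::-1])
print('tcp crop',(proj(c,o['tool_pos'])-[370,190])*7,'s3 tip pred',proj(c,[452,93.5,340]),'seen 379.3,141.7')
print('model lock crop',(proj(c,[573.5,184,204])-[370,190])*7)
E
```

```text
[574.12356919 183.98665064 231.62446337] [-0.15167376  0.38832539 -0.64137856]
tcp crop [275.77450389 262.26359255] s3 tip pred [377.59613026 150.20906516] seen 379.3,141.7
model lock crop [264.74622733 317.86126492]
```

View pics/s5c.png

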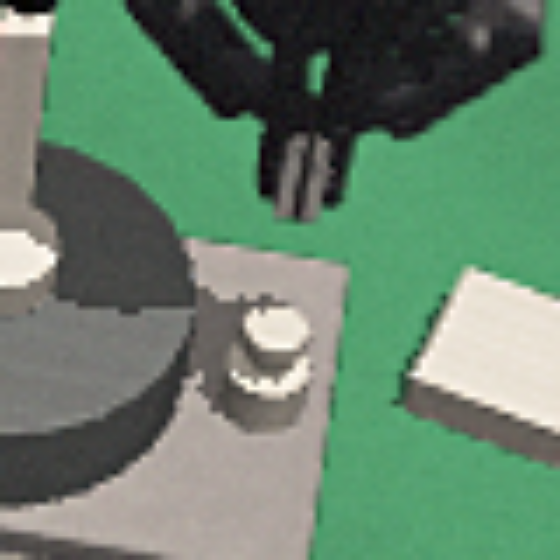

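The tip shows at crop (298,218) and the TCP projects to (276,262), so it appears higher or nearer the base than computed. The lateral position agrees. I check with the top view.

```bash
python3 - <<'E'
from h import *
t=load('top'); g=t['img'][150:330,150:330].copy()
a=cv2.resize(g,None,fx=3.3,fy=3.3)
cv2.imwrite('pics/t5c.png',a[:,:,::-1])
for z in(204,232,300,350): print(z,(proj(t,[574,184,z])-150)*3.3)
s=load('scene')
for z in(232,245,258,270): print(z,onz(s,412.6,221.1,z))
for z in(204,232,258,300): print(z,(proj(s,[574,184,z])-[370,190])*7)
E
```

```text
204 [270.82139541 346.67755648]
232 [263.71422565 340.70898082]
300 [245.10399141 325.07783754]
350 [230.0489634 312.4303141]
232 [553.97354788 190.24982081 232.        ]
245 [566.27811513 188.99911091 245.        ]
258 [578.58268238 187.748401   258.        ]
270 [589.94074445 186.59389955 270.        ]
204 [264.67321719 319.01105139]
232 [275.98813653 261.1941529 ]
258 [286.83482907 205.65073414]
300 [305.08485317 111.93078988]
```

View pics/t5c.png

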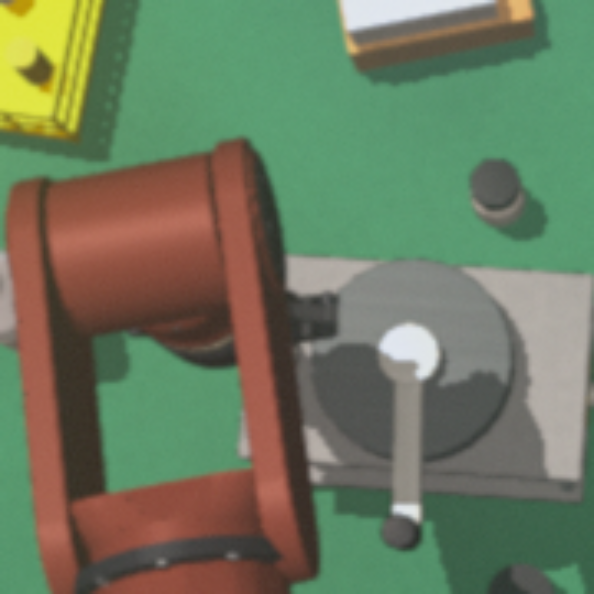

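The visible knuckle at crop (320,315) fits the x position, so the horizontal alignment with the button is right and only the tip height is uncertain. I descend by feel.

Request:
{"op": "jog_arm", "data": {"steps": "0 0 1 0 0 0 0; 0 0 1 0 0 0 0; 0 0 0.2 0 0 0 0; 0 0 0.2 0 0 0 0; 0 0 0.2 0 0 0 0; 0 0 0.1 0 0 0 0; 0 0 0 0 0 0 0; 0 0 0 0 0 0 0"}}

```text
time_s: 28.15
tool_pos: [574.4, 184.0, 205.0]
orientation: [[-1.0, 0.005, 0.001], [0.005, 1.0, 0.0], [-0.001, 0.0, -1.0]]
wrist_force: [-0.1, 0.5, 0.2]
grip_width: -0.1
```

Request:
{"op": "jog_arm", "data": {"steps": "0 0 0.1 0 0 0 0; 0 0 0.1 0 0 0 0; 0 0 0.1 0 0 0 0; 0 0 0.1 0 0 0 0; 0 0 0.1 0 0 0 0; 0 0 0 0 0 0 0; 0 0 0 0 0 0 0; 0 0 0 0 0 0 0"}}

```text
time_s: 28.95
tool_pos: [574.2, 184.0, 199.7]
orientation: [[-1.0, 0.005, 0.0], [0.005, 1.0, -0.0], [-0.0, -0.0, -1.0]]
wrist_force: [0.1, -0.1, 0.9]
grip_width: 0.0
```

```bash
python3 - <<'E'
from h import *
c=save('scene','s6.png'); g=c['img'][190:270,370:450]; a=cv2.resize(g,None,fx=7,fy=7)
cv2.imwrite('pics/s6c.png',a[:,:,::-1]); print((proj(c,bot.get_obs()['tool_pos'])-[370,190])*7)
E
```

```text
[263.01985903 328.08176629]
```

View pics/s6c.png

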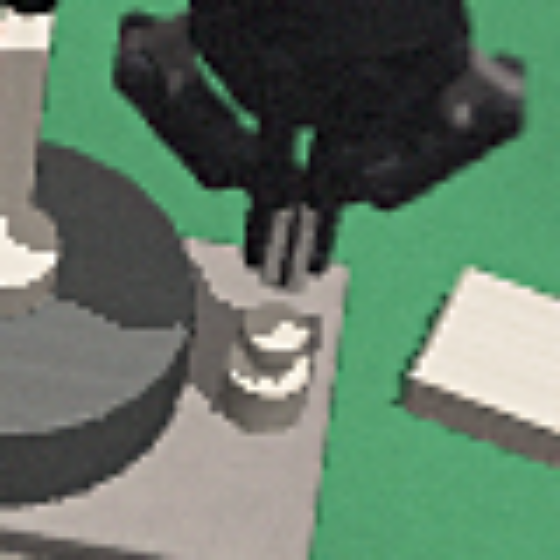

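The tip is still above the button at crop (285,287), with the disc at (280,330). I keep descending by feel.

Request:
{"op": "jog_arm", "data": {"steps": "0 0 0.1 0 0 0 0; 0 0 0.1 0 0 0 0; 0 0 0.1 0 0 0 0; 0 0 0.1 0 0 0 0; 0 0 0.1 0 0 0 0; 0 0 0 0 0 0 0; 0 0 0 0 0 0 0; 0 0 0 0 0 0 0"}}

```text
time_s: 29.8
tool_pos: [574.3, 184.0, 194.8]
orientation: [[-1.0, 0.005, 0.0], [0.005, 1.0, 0.0], [-0.0, 0.0, -1.0]]
wrist_force: [-0.1, 0.1, 0.3]
grip_width: 0.6
```

```bash
python3 - <<'E'
from h import *
c=save('scene','s7.png'); t=save('top','t7.png')
a=cv2.resize(c['img'][190:270,370:450],None,fx=6,fy=6); b=cv2.resize(c['img'][100:260,340:500],(320,320))
cv2.imwrite('pics/s7c.png',np.hstack([a,cv2.copyMakeBorder(b,0,160,0,0,cv2.BORDER_CONSTANT)])[:,:,::-1])
o=bot.get_obs();print(o['tool_pos'],o['wrist_force'],o['joints'])
# tool axis heights: project points along axis
for h in(0,19,73,150): print(h,(proj(c,o['tool_pos']+[0,0,h])-[340,100])*2+[480,0])
E
```

```text
[574.2424858  184.01438391 194.79585981] [-0.48115403  0.1697672  -0.39092764] [ 1.93755246e-01  1.75625883e-01  1.67301421e+00  1.07953712e-05
  1.29281703e+00 -1.37191317e+00]
0 [614.58350935 276.61214264]
19 [616.74262362 265.59353401]
73 [623.14935866 232.80309806]
150 [633.03547081 181.92136422]
```

View pics/s7c.png

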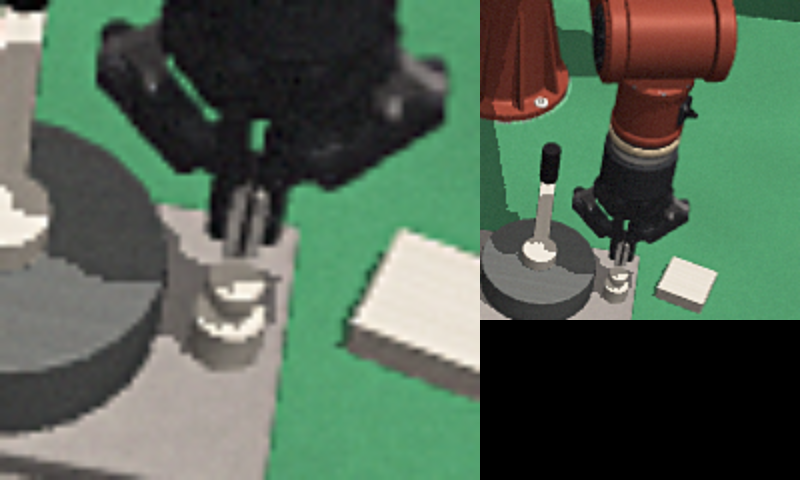

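The tip is still clear of the button (tip at left-panel (245,245), disc at (240,285)). No force yet.

Request:
{"op": "jog_arm", "data": {"steps": "0 0 0.15 0 0 0 0; 0 0 0.15 0 0 0 0; 0 0 0.15 0 0 0 0; 0 0 0.15 0 0 0 0; 0 0 0.1 0 0 0 0; 0 0 0.1 0 0 0 0; 0 0 0 0 0 0 0; 0 0 0 0 0 0 0"}}

```text
time_s: 30.7
tool_pos: [574.2, 184.0, 186.7]
orientation: [[-1.0, 0.005, 0.0], [0.005, 1.0, 0.0], [-0.0, 0.0, -1.0]]
wrist_force: [0.5, -0.1, -0.9]
grip_width: -0.1
```

Request:
{"op": "jog_arm", "data": {"steps": "0 0 0.1 0 0 0 0; 0 0 0.1 0 0 0 0; 0 0 0.1 0 0 0 0; 0 0 0.1 0 0 0 0; 0 0 0.1 0 0 0 0; 0 0 0 0 0 0 0; 0 0 0 0 0 0 0; 0 0 0 0 0 0 0"}}

```text
time_s: 31.5
tool_pos: [574.3, 184.0, 181.8]
orientation: [[-1.0, 0.005, 0.0], [0.005, 1.0, 0.0], [-0.0, 0.0, -1.0]]
wrist_force: [-0.3, 0.6, 1.1]
grip_width: -0.1
```

```bash
python3 - <<'E'
from h import *
c=save('scene','s8.png'); o=bot.get_obs(); print(o['tool_pos'],o['wrist_force'],o['time_s'])
a=cv2.resize(c['img'][195:265,375:445],None,fx=8,fy=8,interpolation=cv2.INTER_CUBIC)
cv2.imwrite('pics/s8c.png',a[:,:,::-1])
E
```

```text
[574.27149749 184.00207867 181.76573955] [0.48826763 0.2404025  0.20630028] 31.55
```

View pics/s8c.png

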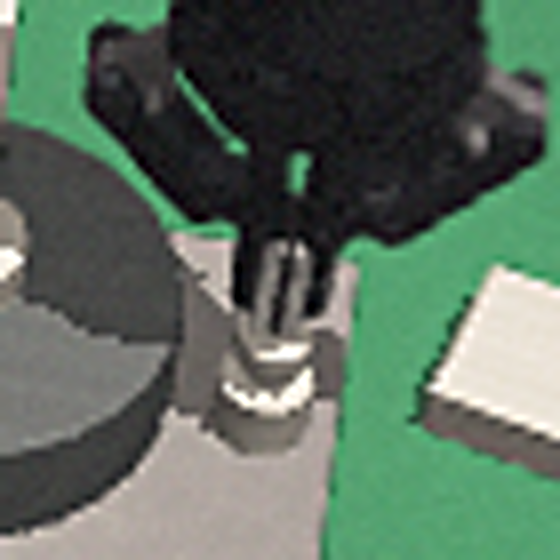

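The fingertips now overlap the disc in front (tip (276,330), disc (280,345)), so they are over it and only a few mm from contact.

Request:
{"op": "jog_arm", "data": {"steps": "0 0 0.1 0 0 0 0; 0 0 0.1 0 0 0 0; 0 0 0.1 0 0 0 0; 0 0 0.1 0 0 0 0; 0 0 0.1 0 0 0 0; 0 0 0 0 0 0 0; 0 0 0 0 0 0 0; 0 0 0 0 0 0 0"}}

```text
time_s: 32.35
tool_pos: [574.3, 184.0, 176.8]
orientation: [[-1.0, 0.005, 0.0], [0.005, 1.0, 0.0], [-0.0, 0.0, -1.0]]
wrist_force: [1.2, -0.7, -1.1]
grip_width: 0.2
```

Request:
{"op": "jog_arm", "data": {"steps": "0 0 0.1 0 0 0 0; 0 0 0.1 0 0 0 0; 0 0 0.1 0 0 0 0; 0 0 0.1 0 0 0 0; 0 0 0.1 0 0 0 0; 0 0 0 0 0 0 0; 0 0 0 0 0 0 0; 0 0 0 0 0 0 0"}}

```text
time_s: 33.15
tool_pos: [574.2, 184.0, 172.0]
orientation: [[-1.0, 0.005, 0.0], [0.005, 1.0, 0.0], [-0.0, 0.0, -1.0]]
wrist_force: [-2.2, -1.0, 5.3]
grip_width: -0.2
```

Contact: 5.3 N at TCP z 172. I press through the 8 mm travel.

Request:
{"op": "jog_arm", "data": {"steps": "0 0 0.1 0 0 0 0; 0 0 0.1 0 0 0 0; 0 0 0.1 0 0 0 0; 0 0 0.1 0 0 0 0; 0 0 0.1 0 0 0 0; 0 0 0 0 0 0 0; 0 0 0 0 0 0 0; 0 0 0 0 0 0 0"}}

```text
time_s: 33.95
tool_pos: [574.2, 184.0, 166.4]
orientation: [[-1.0, 0.005, -0.0], [0.005, 1.0, 0.0], [0.0, 0.0, -1.0]]
wrist_force: [-1.1, -0.0, 3.0]
grip_width: -0.1
```

Request:
{"op": "jog_arm", "data": {"steps": "0 0 0.1 0 0 0 0; 0 0 0.1 0 0 0 0; 0 0 0 0 0 0 0; 0 0 0 0 0 0 0; 0 0 0 0 0 0 0; 0 0 0 0 0 0 0; 0 0 0 0 0 0 0; 0 0 0 0 0 0 0"}}

```text
time_s: 34.75
tool_pos: [574.2, 184.0, 165.4]
orientation: [[-1.0, 0.005, 0.0], [0.005, 1.0, -0.0], [-0.0, -0.0, -1.0]]
wrist_force: [-3.5, -0.8, 6.2]
grip_width: 0.2
```

Request:
{"op": "jog_arm", "data": {"steps": "0 0 0.1 0 0 0 0; 0 0 0.1 0 0 0 0; 0 0 0.1 0 0 0 0; 0 0 0 0 0 0 0; 0 0 0 0 0 0 0; 0 0 0 0 0 0 0; 0 0 0 0 0 0 0; 0 0 0 0 0 0 0"}}

```text
time_s: 35.55
tool_pos: [574.3, 184.0, 165.4]
orientation: [[-1.0, 0.005, 0.0], [0.005, 1.0, -0.0], [-0.0, -0.0, -1.0]]
wrist_force: [-7.6, -1.8, 17.4]
grip_width: 0.1
```

Bottomed: the force rose to 17 N with no more travel. I lift off and check.

Request:
{"op": "jog_arm", "data": {"steps": "0 0 -0.2 0 0 0 0; 0 0 -0.8 0 0 0 0; 0 0 -3 0 0 0 0; 0 0 -4 0 0 0 0; 0 0 -4 0 0 0 0; 0 0 -4 0 0 0 0; 0 4 0 0 0 0 0; 0 4 0 0 0 0 0"}}

```text
time_s: 36.35
tool_pos: [576.5, 264.4, 324.2]
orientation: [[-1.0, 0.008, 0.006], [0.008, 1.0, 0.002], [-0.006, 0.002, -1.0]]
wrist_force: [0.5, -0.0, -0.1]
grip_width: -0.1
```

Request:
{"op": "jog_arm", "data": {"steps": "4 2 0 0 0 0 0; 4 2 0 0 0 0 0; 4 2 0 0 0 0 0; 4 2 0 0 0 0 0; 0 0 0 0 0 0 0; 0 0 0 0 0 0 0; 0 0 0 0 0 0 0; 0 0 0 0 0 0 0"}}

```text
time_s: 37.15
tool_pos: [416.2, 344.2, 321.3]
orientation: [[-1.0, 0.007, 0.0], [0.007, 1.0, -0.0], [-0.0, -0.0, -1.0]]
wrist_force: [-0.0, -0.4, -0.4]
grip_width: 0.3
```

```bash
python3 - <<'E'
from h import *
t1=load('top')
c=save('scene','s9.png'); t=save('top','t9.png'); o=bot.get_obs(); print(o['tool_pos'],o['wrist_force'],o['time_s'])
a=cv2.resize(c['img'][190:270,370:450],(400,400),interpolation=cv2.INTER_CUBIC)
b=cv2.resize(t['img'][220:340,180:300],(400,400),interpolation=cv2.INTER_CUBIC)
cv2.imwrite('pics/f.png',np.hstack([a,b])[:,:,::-1])
def knob(u,v): return onz(t,u,v,272)
E
```

```text
[416.05222869 344.21217381 321.3821398 ] [ 0.28908056  1.11391248 -0.92101016] 37.25
```

View pics/f.png

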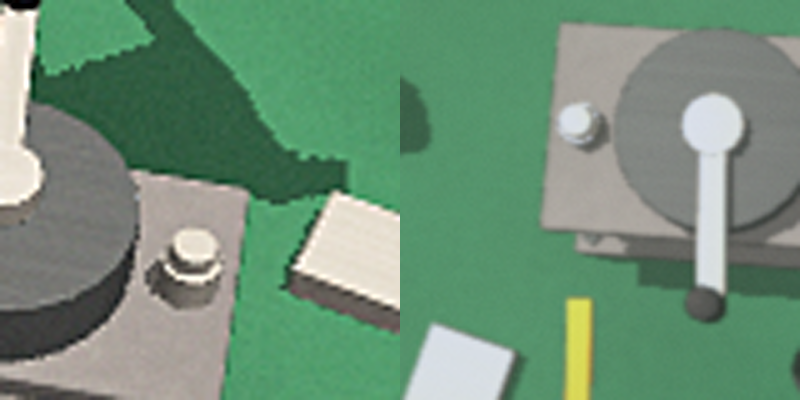

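```bash
python3 - <<'E'
from h import *
t=load('top')
for f in('top1','t9'):
    i=cv2.imread(f'pics/{f}.png').astype(int); mx=i.max(2); sat=mx-i.min(2)
    m=((mx<85)&(sat<25)); z=np.zeros_like(m); z[303:320,255:285]=m[303:320,255:285]
    n,l,st,ce=cv2.connectedComponentsWithStats(z.astype(np.uint8)); k=1+np.argmax(st[1:,4]); p=onz(t,*ce[k],268)
    d=p-[567.5,92.5,0]; print(f,st[k],ce[k].round(2),p.round(1),np.degrees(np.arctan2(-d[1],-d[0])).round(2),np.hypot(d[0],d[1]).round(1))
E
```

```text
top1 [266 307   9  10  45] [270.44 311.8 ] [450.4  92.9 268. ] -0.21 117.1
t9 [268 307  10   9  40] [273.62 311.95] [450.2  86.5 268. ] 2.92 117.5
```

```bash
python3 -c "
from cell import bot
print(bot.finish_job())"
```

```text
the job is handed in; nothing more can be done
None
```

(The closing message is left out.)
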